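Seat the air filter in its cradle and snap its clamp shut

TASK

One cradle of the stand holds the in-line air filter (the drum with a thin stub at each end), the other a plain piece of pipe. Push the filter along its cradle until it is fully home against the end stop, then swing down the sprung clamp over the filter and press its end gently, without forcing it, until the hook snaps under the catch pin and the clamp stays shut when you let go. Leave the pipe, its clamp and the other things on the bench as they are.

Things in the scene. Friction and masses are not known exactly. Their poses are not given: they have to be found in the camera images.
- stand: Fixed steel plate 190 x 330 x 10 mm (x -75 to 115, y -165 to 165 mm) with two grey V cradles along its x axis: a at y = +90, b at y = -90 mm. Origin on the table; x points away from the robot; yaw varies. Each plastic-lined trough runs x = -50 to 90 mm, 60 wide, 44 high; near end open, at the far end an upright stop plate (face at x = 90, top at 66 mm). A clamp crosses each cradle at x = 20 mm.
- home_a (a point): Where the centre of the thing in cradle a (stand's y = +90 mm) is when pushed fully home against the stop: on the cradle's centre line, 50 mm above the table. Axes as the stand's.
- home_b (a point): The same for cradle b (stand's y = -90 mm).
- filter: Loose in-line air filter, aluminium, 0.25 to 0.5 kg: drum 44 mm diameter, 110 mm long, with a stub 22 mm diameter, 20 mm long at each end; 150 mm overall. Origin at its centre, x along its axis (it can roll). Lies along one of the two cradles, 20 to 45 mm short of home, its near end sticking out of the open near end. Sliding takes 1 to 6 N, first touch may jolt more.
- pipe: Loose plain aluminium pipe, 44 mm diameter all along, 150 mm long, 0.35 kg. Origin at its centre, x along its axis. Lies in the other cradle, also short of home; to be left there.
- hinge_a (a point): Hinge axis of clamp a (parallel to the stand's x), 92 mm above the table on the stand's +y side of cradle a, 45 mm from the cradle's centre line; fork 42 mm wide, top at 102 mm. The catch post with its pin stands on the other side, 55 mm from the centre line. Axes as the stand's.
- hinge_b (a point): The same for clamp b and cradle b.
- thumb_a (a point): Centre of the upper face of the thumb plate (34 x 34 mm) near the free end of clamp a: 78 mm from the hinge axis along the bar, 8 mm above the bar's middle plane. z is the plate's outward normal, -y points from the hinge to the free end, x as the stand's x.
- thumb_b (a point): The same for clamp b.
- clamp_a (a joint): Angle (rad) of clamp a, a steel bar 22 mm wide, 8 thick, 103 long: 0 = level, reaching from its hinge across the cradle to the stand's -y; grows as the free end rises. A spring holds it up at 1.0 to 1.3; let go unlatched, it springs up, at least half-way. Latched it rests by itself between -0.1 and 0.1. A sprung rubber pad under it presses lightly on what lies in the cradle.
- clamp_b (a joint): The same for clamp b.
- hook_a: Sprung hook hanging 36 mm down from the free end of clamp a; origin at its pivot, 100 mm from the clamp's hinge. The catch pin (8 mm dia) pushes its slanted nose aside, then it snaps under. The catch height differs each time over a range of 16 mm, untold: feel it. The press at the thumb plate rises to 8 to 12 N, eases at the snap; some 5 mm lower the bar stops hard on the pin. Over 40 N bends it.
- hook_b: The same for clamp b.
- regulator: Loose steel regulator bowl standing upright, 60 mm diameter, 90 mm high, origin at its underside; bystander beside the stand.
- coupling: Loose dark steel ring coupling, 44 mm diameter, 40 mm high, origin at its underside; bystander beside the stand.

How it is judged (in metres and radians):
On the way, in this order (a step that is already met when the one before it is completed fails the run):
1. the filter is pushed fully home in its cradle (centre within 6 mm of the home point) ((distance between filter and home_a below 0.006 m or distance between filter and home_b below 0.006 m)), for 0.2 s.
2. with the filter home, the clamp of its cradle is down and the other clamp is still up (((distance between filter and home_a below 0.006 m and value of joint clamp_a below 0.18 rad and value of joint clamp_b above 0.8 rad) or (distance between filter and home_b below 0.006 m and value of joint clamp_b below 0.18 rad and value of joint clamp_a above 0.8 rad))), for 0.2 s.
At the end, for the whole second after the job is handed in: The filter's centre is within 6 mm of the home point of its cradle and at rest, that cradle's clamp stays shut by itself (joint below 0.18 rad, not moving), the other clamp is still up (above 0.8 rad) and the pipe is within 20 mm of where it lay (((distance between filter and home_a below 0.006 m and value of joint clamp_a below 0.18 rad and value of joint clamp_b above 0.8 rad and velocity of joint clamp_a between -0.1 and 0.1 rad/s) or (distance between filter and home_b below 0.006 m and value of joint clamp_b below 0.18 rad and value of joint clamp_a above 0.8 rad and velocity of joint clamp_b between -0.1 and 0.1 rad/s)) and linear speed of filter below 0.02 m/s and distance of pipe from where it was at the start of the episode below 0.02 m); the robot touches nothing.
It fails at once if a bystander (regulator, coupling) or the pipe is moved by more than 20 mm (distance of any of regulator, coupling, pipe from where it was at the start of the episode above 0.02 m).
It fails at once if a clamp is forced: the fingers press on it with more than 40 N (contact force between the fingers and clamp_a above 40 N or contact force between the fingers and clamp_b above 40 N).
It fails at once if the filter is lifted out of its cradle (more than 25 mm) (height (world z) of filter above 0.075 m).
It also fails if it takes over 51 s, if anything falls off the work surface, if the arm or the gripper's body presses on something with over 40 N, if the wrist force passes 120 N, or if a joint passes its speed limit or range.

ROBOT

A 6-joint arm with a two-finger parallel gripper is mounted at the origin on the work surface. World frame = base frame: x ahead of the robot, y to its left, z up, the work surface at z = 0. Lengths are in mm, angles in degrees, forces in N, time in s.
With the tool pointing down it reaches from about 300 to 850 mm from the base axis. Payload 4.2 kg.
Tool frame: the origin (TCP) lies midway between the tips of the shut fingers; the grasp point (between the pads) lies 19 mm behind it (env.grip_point_offset is the distance from the TCP to the grasp point, in mm); z points along the fingers, x is the direction in which the jaws open and shut, and the axes are right-handed (so a half turn about z gives the same grasp; the last joint's range is limited). The gripper opens to 91 mm and grips with 3 to 60 N. Pads are 32 mm wide; open, the fingers measure 118 mm over their backs; the gripper's body (76 mm by 178 mm) begins 60 mm behind the grasp point.
Start: joints at [66.52, 18.312, 89.639, -0, 72.044, -1.146], TCP at [218.506, 531.882, 213.976] pointing down, gripper open.
Joint ranges: [-177.97, 177.97], [-48.28, 115.42], [12.27, 149.76], [-77.06, 257.06], [2.81, 150.46], [-146.56, 146.56]. Speed limits (degrees/s): [147.25, 147.25, 180, 180, 180, 180].

INTERFACE

Orientations are given as [roll, pitch, yaw] about the fixed x, y, z axes, in that order (R = Rz(yaw) Ry(pitch) Rx(roll)).
In Python, from workcell import env gives the robot as it stands.
- The arm moves only by the shell command python3 -m pendant 'ROWS' [FORCE]. ROWS is JSON, a list of rows, each an object with "xyz": the shift along the tool's x, y, z in m, a list of three; "roll": the turn about the tool's z in degrees; "jaw": the closure, from 0 (fully open) to 1 (shut). A call has exactly 8 rows; each row is the pose to reach, as a shift and turn from the pose commanded when the call began, along the tool's axes at that moment; what a row does not reach only later rows make up. A row lasts 1/8 s, in which the tool goes at most 62.5 mm and 10.7 degrees, less where a joint would pass 70% of its speed; a pose out of reach is approached as far as the arm can. A call with a gripper value outside its range is refused whole. The fingers move at their own pace and stop on an object; FORCE is the grip in N (left out, the last holds). Time passes only in rows, so rows that repeat a pose let the fingers close, or fill a call up. It gives the time, the measured TCP pose, the force and the opening at its end, in the units of the state.
- env.state(): the state, without advancing time (a new reading comes with each control period).
- env.grab_frame(name): name is "scene" or "top" or "wrist"; returns (picture, depth): 400x640x3 uint8, blue, green, red; 400x640 float32, mm along the optical axis (not along the pixel's ray), 0 where there is no reading.
- env.camera_params(name): a dict with "camera_matrix" (3x3 intrinsics, pixels), "D" ([k1, k2, p1, p2, k3] as OpenCV has them; the pictures are not rectified), "cam_to_world" (4x4, takes a point from camera to world coordinates); the wrist camera has in their place "hand_eye" (4x4, takes a point from camera to tool coordinates, whose origin is the TCP and whose axes are the tool frame's). Camera axes: x right, y up, looking along -z (the intrinsics and any distortion apply to the point x, -y, -z); pixel columns grow to the right and rows downward; lengths in mm; the calibration is good to about 2 mm. A picture is of the moment at which its call begins: read the wrist's pose just before it. camera_params takes no time and is no camera call.
- env.job_done(): hands the job in, once; it reports no verdict.
The state is a dict: "time_s": time; "qpos": joint angles; "qvel": joint speeds; "effort": joint torques, N m; "ee_pos": TCP position; "ee_rot": TCP orientation; "force": force on the tool from outside, world axes, zero at the start; "torque": the same for the moment, N m; "gripper_width": finger opening in mm.
Only numpy, scipy, OpenCV 4.12 (cv2) and the standard library are available. Lean on these libraries where they do the work, as an engineer would, in place of code of your own. Each camera call takes 0.05 s, during which the arm holds its last target. There are 200 camera calls.

## Working session

There is one attempt and no reset: what is moved stays moved. The work goes in short steps, Python scripts to look and compute and a shell command to move; the robot and the scene stay as the last step left them, time stands still between calls to the robot, and variables do not carry over. Pictures are saved under pics/ and viewed, about 8 in all and at most 12, crops included, and the job is handed in when it is done.

```bash
mkdir -p pics; cat > h.py <<'E'
import numpy as np, cv2
from workcell import env
from scipy.spatial.transform import Rotation as R
def tool():
    s=env.state(); T=np.eye(4); T[:3,:3]=R.from_euler('xyz',s['ee_rot'],degrees=True).as_matrix(); T[:3,3]=s['ee_pos']; return T
def grab(n,tag):
    T=tool(); im,d=env.grab_frame(n); p=env.camera_params(n)
    C=np.array(p['cam_to_world']) if n!='wrist' else T@np.array(p['hand_eye'])
    np.savez(f'pics/{tag}.npz',im=im,d=d,C=C,K=p['camera_matrix'],D=p['D']); cv2.imwrite(f'pics/{tag}.png',im); return im,d
def cloud(tag):
    z=np.load(f'pics/{tag}.npz'); d=z['d']; h,w=d.shape
    v,u=np.mgrid[:h,:w]; uv=np.stack([u,v],-1).reshape(-1,1,2).astype(float)
    n=cv2.undistortPoints(uv,z['K'],z['D']).reshape(h,w,2)
    P=np.stack([n[...,0]*d,-n[...,1]*d,-d],-1)
    W=P@z['C'][:3,:3].T+z['C'][:3,3]; W[d==0]=np.nan; return W
E
python3 - <<'E'
from h import *
print(env.state())
for n in('scene','top'):
    grab(n,n+'0')
    W=cloud(n+'0'); print(n,np.nanmin(W.reshape(-1,3),0),np.nanmax(W.reshape(-1,3),0),env.camera_params(n)['cam_to_world'])
E
```

```text
{'time_s': 0.0, 'qpos': array([ 6.65229480e+01,  1.83506517e+01,  8.97082871e+01, -7.55832705e-04,
        7.20434046e+01, -1.14809867e+00]), 'qvel': array([-0.04660292, -0.00385308, -0.04823956,  0.08799065, -0.02309691,
       -0.07924739]), 'effort': array([-1.22721027e-03, -4.12451971e+01, -2.31973153e+01,  7.23575405e-02,
        4.59130865e-02, -1.55347552e-04]), 'ee_pos': array([218.27185863, 531.39744646, 213.11745785]), 'ee_rot': array([-1.79998668e+02,  1.02337340e-01,  6.76712815e+01]), 'force': array([ 0.39890347, -0.22801777,  0.18257544]), 'torque': array([ 0.01527634, -0.01118544,  0.03897015]), 'gripper_width': 91.35054580427187}
scene [-2320.29542113  -597.61873803  -770.48269904] [1575.43728053 2101.95871684  380.40475653] [[ 8.67804540e-01 -3.58681806e-01  3.43893358e-01  9.55733744e+02]
 [ 4.96591361e-01  6.50624549e-01 -5.74529996e-01 -5.71282961e+02]
 [-1.76720047e-02  6.69354210e-01  7.42733224e-01  8.72578663e+02]
 [ 0.00000000e+00  0.00000000e+00  0.00000000e+00  1.00000000e+00]]
top [  184.11740687 -1468.06129761  -766.00312757] [1647.08611971 1470.28194071  193.65127185] [[-3.07734951e-03  9.91503765e-01 -1.30041584e-01  4.90463639e+02]
 [-9.99866797e-01 -9.66409437e-04  1.62927960e-02  5.81922713e+01]
 [ 1.60286952e-02  1.30074401e-01  9.91374667e-01  8.06436407e+02]
 [ 0.00000000e+00  0.00000000e+00  0.00000000e+00  1.00000000e+00]]
```

View pics/top0.png

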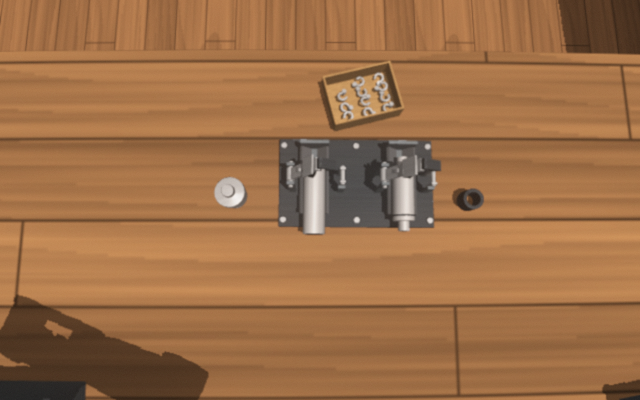

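View pics/scene0.png

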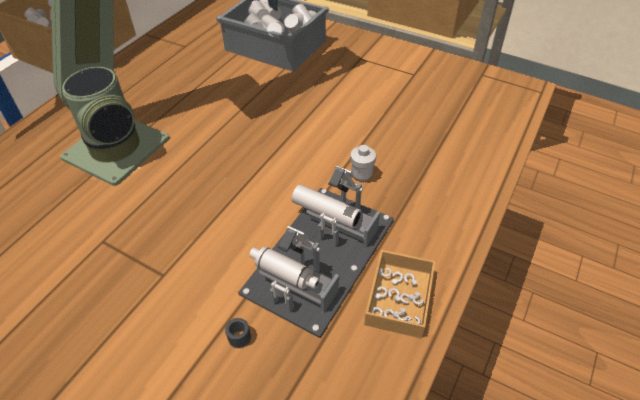

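The filter is in cradle b (right in the top view, drum about (403,200), near stub (404,225)). The pipe is in cradle a, about (314,205). The regulator is at (230,192) and the coupling at (470,199).

```bash
python3 - <<'E'
from h import *
W=cloud('top0'); np.set_printoptions(precision=1,suppress=True)
for n,(u,v) in dict(bolts_tl=(284,145),tr=(428,146),bl=(282,220),br=(430,220),mid_t=(356,146),mid_b=(357,220),tip=(404,229),drum=(403,200),pipe=(314,205),stub=(404,224),plate=(357,185),thumb=(407,165)).items(): print(n,W[v,u])
S=cloud('scene0')
for tag,w in(('top',W),('scene',S)):
    m=(abs(w[...,2]-10)<6)
    m&=(w[...,0]>430)&(w[...,0]<800)&(abs(w[...,1])<300)
    im=np.load(f'pics/{tag}0.npz')['im']; m&=(im.max(-1)<75)
    m=cv2.morphologyEx(m.astype(np.uint8),cv2.MORPH_OPEN,np.ones((3,3)))
    n,l,st,_=cv2.connectedComponentsWithStats(m); k=1+st[1:,4].argmax()
    P=w[m>0].astype(np.float32); 
    print(tag,len(P),cv2.minAreaRect(P[:,:2]),np.median(P[:,2]))
    # drum cloud: high points
    c=np.array([0,0])
    q=w.reshape(-1,3); q=q[(q[:,2]>55)&(q[:,2]<80)&(q[:,0]>480)&(q[:,0]<640)&(abs(q[:,1])<200)]
    for s in(-1,1):
        p=q[q[:,1]*s>0]
        if len(p): print(s,len(p),p.min(0),p.max(0),np.median(p,0))
for tag,(a,b,c,d) in dict(top0=(265,450,130,240),scene0=(225,410,140,345)).items():
    im=cv2.imread(f'pics/{tag}.png')[c:d,a:b]; f=min(800/(b-a),600/(d-c)); f=int(f)
    cv2.imwrite(f'pics/{tag}c.png',cv2.resize(im,None,fx=f,fy=f,interpolation=cv2.INTER_CUBIC)); print(f)
E
```

```text
bolts_tl [718.7 115.9  16.4]
tr [ 718.1 -195.2   13.5]
bl [558.2 118.9  12.9]
br [ 557.5 -192.5   14. ]
mid_t [717.4 -38.7  14.3]
mid_b [557.7 -38.1  15. ]
tip [ 535.8 -125.3   60.2]
drum [ 591.9 -122.2   72.6]
pipe [582.6  52.4  69.7]
stub [ 545.6 -125.1   62.6]
plate [633.2 -40.1   8.9]
thumb [ 641.8 -109.9  159.6]Traceback (most recent call last):
  File "<stdin>", line 12, in <module>
cv2.error: OpenCV(4.12.0) /io/opencv/modules/imgproc/src/convhull.cpp:143: error: (-215:Assertion failed) total >= 0 && (depth == CV_32F || depth == CV_32S) in function 'convexHull'
```

```bash
python3 - <<'E'
from h import *
np.set_printoptions(precision=3,suppress=True)
print(env.camera_params('wrist'))
E
python3 -m pendant '[{"xyz":[-0.04,0.04,-0.01],"roll":-5,"jaw":1},{"xyz":[-0.08,0.08,-0.03],"roll":-10,"jaw":1},{"xyz":[-0.12,0.12,-0.05],"roll":-15,"jaw":1},{"xyz":[-0.16,0.16,-0.06],"roll":-20,"jaw":1},{"xyz":[-0.20,0.20,-0.07],"roll":-22.3,"jaw":1},{"xyz":[-0.24,0.24,-0.087],"roll":-22.3,"jaw":1},{"xyz":[-0.28,0.28,-0.087],"roll":-22.3,"jaw":1},{"xyz":[-0.32,0.32,-0.087],"roll":-22.3,"jaw":1}]' 20
```

```text
{'camera_matrix': array([[318.886,   0.   , 320.25 ],
       [  0.   , 318.886, 198.602],
       [  0.   ,   0.   ,   1.   ]]), 'D': array([-0.022,  0.   ,  0.   ,  0.   ,  0.   ]), 'hand_eye': array([[   1.   ,   -0.001,   -0.002,   -0.034],
       [  -0.001,   -0.963,   -0.271,  -75.485],
       [  -0.001,    0.271,   -0.963, -171.229],
       [   0.   ,    0.   ,    0.   ,    1.   ]])}
time_s: 1.1
ee_pos: [393.2, 112.5, 301.0]
ee_rot: [180.0, -0.0, 90.0]
force: [1.2, 0.1, -1.1]
gripper_width: 14.1
```

```bash
python3 -m pendant '[{"xyz":[-0.04,0.02,0],"roll":0,"jaw":1},{"xyz":[-0.08,0.04,0],"roll":0,"jaw":1},{"xyz":[-0.12,0.06,0],"roll":0,"jaw":1},{"xyz":[-0.16,0.08,0],"roll":0,"jaw":1},{"xyz":[-0.20,0.09,0],"roll":0,"jaw":1},{"xyz":[-0.21,0.09,0],"roll":0,"jaw":1},{"xyz":[-0.21,0.09,0],"roll":0,"jaw":1},{"xyz":[-0.21,0.09,0],"roll":0,"jaw":1}]'
python3 - <<'E'
from h import *
im,d=grab('wrist','w1'); cv2.imwrite('pics/w1b.png',cv2.resize(im,(800,500),interpolation=cv2.INTER_CUBIC))
E
```

```text
time_s: 2.1
ee_pos: [482.4, -94.6, 301.0]
ee_rot: [-180.0, -0.0, 90.0]
force: [-0.8, -0.2, 0.3]
gripper_width: 0.4
```

View pics/w1b.png

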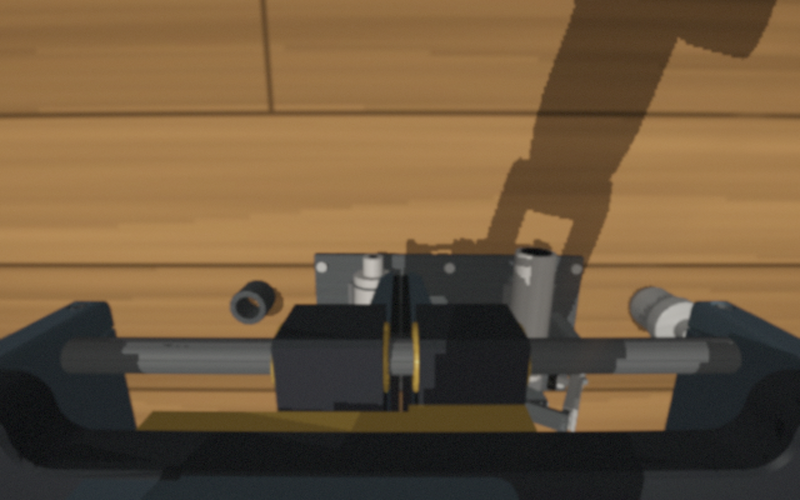

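The wrist view is upside down, with world -x at the top. It shows the front bolts at (321,267), (449,267) and (576,268), the filter's near stub at (373,262) and the pipe's near end at (536,255). The gripper hides the rest.

```bash
python3 - <<'E'
from h import *
np.set_printoptions(precision=1,suppress=True)
W=cloud('w1')
for n,(u,v) in dict(b1=(321,267),b2=(449,267),b3=(576,268),stub=(373,268),tip=(373,259),drum=(370,290),pipe=(536,275)).items():
    print(n,W[int(v*.8),int(u*.8)])
for tag,w in(('w1',W),('top0',cloud('top0')),('scene0',cloud('scene0'))):
    p=w[(w[...,2]>30)&(w[...,0]>500)&(w[...,0]<625)]
    for nm,c in(('b',-125),('a',52)):
        q=p[(abs(p[:,1]-c)<26)&(p[:,2]<80)]
        if len(q)<5: continue
        t=q[q[:,2]>q[:,2].max()-60]
        print(tag,nm,len(q),'xmin',np.percentile(q[:,0],1),'ztop',np.percentile(q[:,2],99),'y range',np.percentile(q[q[:,2]>40][:,1],[2,98]), 'stub top',np.percentile(q[q[:,0]<q[:,0].min()+16][:,2],95))
    c=w[(w[...,2]>82)&(w[...,2]<240)&(w[...,0]>585)&(w[...,0]<720)&(w[...,1]<-30)&(w[...,1]>-220)]
    if len(c)>5:print(tag,'clamp b region',len(c),c.min(0),c.max(0))
for tag,(a,b,c,d) in dict(top0=(345,450,130,240),scene0=(235,345,215,335)).items():
    im=cv2.imread(f'pics/{tag}.png')[c:d,a:b]
    cv2.imwrite(f'pics/{tag}c.png',cv2.resize(im,None,fx=5,fy=5,interpolation=cv2.INTER_CUBIC))
a=cv2.imread('pics/top0c.png');b=cv2.imread('pics/scene0c.png')
h=max(a.shape[0],b.shape[0]);o=np.zeros((h,a.shape[1]+b.shape[1],3),np.uint8);o[:a.shape[0],:a.shape[1]]=a;o[:b.shape[0],a.shape[1]:]=b
o=cv2.resize(o,None,fx=.74,fy=.74);cv2.imwrite('pics/cc.png',o);print(o.shape)
E
```

```text
b1 [ 558.4 -191.2   14.7]
b2 [558.  -35.6  15.1]
b3 [559.3 117.7  15.6]
stub [ 543.9 -124.3   62.5]
tip [ 534.3 -124.2   61.6]
drum [ 565.3 -126.6   74.2]
pipe [549.1  49.6  71.6]
w1 b 738 xmin 534.1324290893929 ztop 73.5878588193859 y range [-150.2 -113.9] stub top 61.78622389025958
w1 a 2182 xmin 528.0915355711696 ztop 73.61860502097996 y range [29.1 72.4] stub top 72.48892141287976
w1 clamp b region 23 [632.9 -94.4 125.6] [643.3 -93.2 138.3]
top0 b 1033 xmin 534.7767321570908 ztop 73.48188267088916 y range [-146.  -100.6] stub top 62.73644572184268
top0 a 1182 xmin 527.899775601584 ztop 73.54707390169382 y range [27.9 76.4] stub top 72.33003741650404
top0 clamp b region 953 [ 613.8 -181.9   82.3] [662.8 -75.3 193.7]
scene0 b 869 xmin 536.251987761833 ztop 73.38331450871155 y range [-148.5 -110.7] stub top 61.71090811032548
scene0 a 851 xmin 530.4358476550888 ztop 73.05410841582454 y range [29.3 68.6] stub top 71.95141061194704
scene0 clamp b region 620 [ 615.9 -186.    82. ] [665.9 -74.2 193.6]
(444, 796, 3)
```

View pics/cc.png

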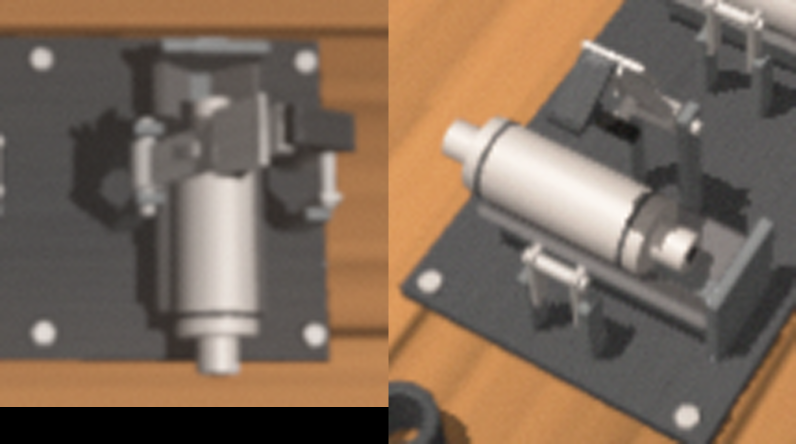

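Clamp b hinges on the +y side (left in the top view) and is up. The stand's yaw is about 0. The near stub tip is at x≈535, y≈-125, z≈50, so home is about 23 mm further on. I'll go down in front of the stub and push.

```bash
python3 -m pendant '[{"xyz":[-0.015,0.005,0.04],"roll":0,"jaw":1},{"xyz":[-0.031,0.008,0.08],"roll":0,"jaw":1},{"xyz":[-0.031,0.008,0.12],"roll":0,"jaw":1},{"xyz":[-0.031,0.008,0.16],"roll":0,"jaw":1},{"xyz":[-0.031,0.008,0.20],"roll":0,"jaw":1},{"xyz":[-0.031,0.008,0.24],"roll":0,"jaw":1},{"xyz":[-0.031,0.008,0.258],"roll":0,"jaw":1},{"xyz":[-0.031,0.008,0.258],"roll":0,"jaw":1}]'
python3 -m pendant '[{"xyz":[0,0.003,0],"roll":0,"jaw":1},{"xyz":[0,0.006,0],"roll":0,"jaw":1},{"xyz":[0,0.009,0],"roll":0,"jaw":1},{"xyz":[0,0.012,0],"roll":0,"jaw":1},{"xyz":[0,0.015,0],"roll":0,"jaw":1},{"xyz":[0,0.018,0],"roll":0,"jaw":1},{"xyz":[0,0.021,0],"roll":0,"jaw":1},{"xyz":[0,0.024,0],"roll":0,"jaw":1}]'
```

```text
time_s: 3.15
ee_pos: [489.8, -125.5, 42.0]
ee_rot: [-179.8, -0.1, 90.0]
force: [-0.4, -0.7, -0.1]
gripper_width: 0.2
time_s: 4.15
ee_pos: [514.9, -126.8, 42.9]
ee_rot: [-180.0, -0.0, 90.0]
force: [-0.1, -0.2, -0.1]
gripper_width: 0.6
```

```bash
python3 -m pendant '[{"xyz":[0,0.002,0],"roll":0,"jaw":1},{"xyz":[0,0.004,0],"roll":0,"jaw":1},{"xyz":[0,0.006,0],"roll":0,"jaw":1},{"xyz":[0,0.008,0],"roll":0,"jaw":1},{"xyz":[0,0.010,0],"roll":0,"jaw":1},{"xyz":[0,0.012,0],"roll":0,"jaw":1},{"xyz":[0,0.014,0],"roll":0,"jaw":1},{"xyz":[0,0.016,0],"roll":0,"jaw":1}]'
python3 -m pendant '[{"xyz":[0,0.001,0],"roll":0,"jaw":1},{"xyz":[0,0.002,0],"roll":0,"jaw":1},{"xyz":[0,0.003,0],"roll":0,"jaw":1},{"xyz":[0,0.004,0],"roll":0,"jaw":1},{"xyz":[0,0.005,0],"roll":0,"jaw":1},{"xyz":[0,0.006,0],"roll":0,"jaw":1},{"xyz":[0,0.007,0],"roll":0,"jaw":1},{"xyz":[0,0.008,0],"roll":0,"jaw":1}]'
```

```text
time_s: 5.15
ee_pos: [528.4, -126.8, 42.5]
ee_rot: [-179.7, -0.0, 90.0]
force: [-5.8, -2.3, 3.1]
gripper_width: 0.6
time_s: 6.15
ee_pos: [536.4, -126.8, 42.5]
ee_rot: [-179.7, -0.0, 90.0]
force: [-5.8, -1.6, 2.4]
gripper_width: 0.5
```

```bash
python3 -m pendant '[{"xyz":[0,0.0005,0],"roll":0,"jaw":1},{"xyz":[0,0.001,0],"roll":0,"jaw":1},{"xyz":[0,0.0015,0],"roll":0,"jaw":1},{"xyz":[0,0.002,0],"roll":0,"jaw":1},{"xyz":[0,0.0025,0],"roll":0,"jaw":1},{"xyz":[0,0.003,0],"roll":0,"jaw":1},{"xyz":[0,0.0035,0],"roll":0,"jaw":1},{"xyz":[0,0.004,0],"roll":0,"jaw":1}]'

```

```text
time_s: 7.15
ee_pos: [540.5, -126.9, 42.5]
ee_rot: [-179.7, -0.0, 90.0]
force: [-5.8, -2.3, 3.0]
gripper_width: 0.4
```

```bash
python3 -m pendant '[{"xyz":[0,0.0005,0],"roll":0,"jaw":1},{"xyz":[0,0.001,0],"roll":0,"jaw":1},{"xyz":[0,0.0015,0],"roll":0,"jaw":1},{"xyz":[0,0.002,0],"roll":0,"jaw":1},{"xyz":[0,0.002,0],"roll":0,"jaw":1},{"xyz":[0,0.002,0],"roll":0,"jaw":1},{"xyz":[0,0.002,0],"roll":0,"jaw":1},{"xyz":[0,0.002,0],"roll":0,"jaw":1}]'

```

```text
time_s: 8.15
ee_pos: [540.7, -126.9, 42.5]
ee_rot: [-179.5, -0.0, 90.0]
force: [-8.8, -2.0, 5.5]
gripper_width: 0.7
```

```bash
python3 -m pendant '[{"xyz":[0,0.0005,0],"roll":0,"jaw":1},{"xyz":[0,0.001,0],"roll":0,"jaw":1},{"xyz":[0,0.0015,0],"roll":0,"jaw":1},{"xyz":[0,0.002,0],"roll":0,"jaw":1},{"xyz":[0,0.0025,0],"roll":0,"jaw":1},{"xyz":[0,0.003,0],"roll":0,"jaw":1},{"xyz":[0,0.003,0],"roll":0,"jaw":1},{"xyz":[0,0.003,0],"roll":0,"jaw":1}]'
python3 - <<'E'
from h import *
grab('top','top1');grab('scene','scene1')
for t in('top1','scene1'):
    w=cloud(t)
    p=w[(w[...,2]>38)&(w[...,2]<64)&(w[...,0]>540)&(w[...,0]<620)&(abs(w[...,1]+125)<14)]
    print(t,len(p),p[:,0].min() if len(p) else 0)
    q=w[(w[...,2]>82)&(w[...,2]<240)&(w[...,0]>610)&(w[...,0]<670)&(w[...,1]<-30)&(w[...,1]>-220)]
    print(len(q))
a=cv2.imread('pics/top1.png')[130:240,345:450];b=cv2.imread('pics/scene1.png')[215:325,235:345]
cv2.imwrite('pics/cc1.png',cv2.resize(np.hstack([a,b]),None,fx=3.7,fy=3.7,interpolation=cv2.INTER_CUBIC))
E
```

```text
time_s: 9.15
ee_pos: [540.7, -126.9, 42.6]
ee_rot: [-179.2, -0.0, 90.0]
force: [-14.9, -3.5, 10.0]
gripper_width: 0.5
top1 21 558.545115130928
806
scene1 126 541.8125985975084
616
```

View pics/cc1.png

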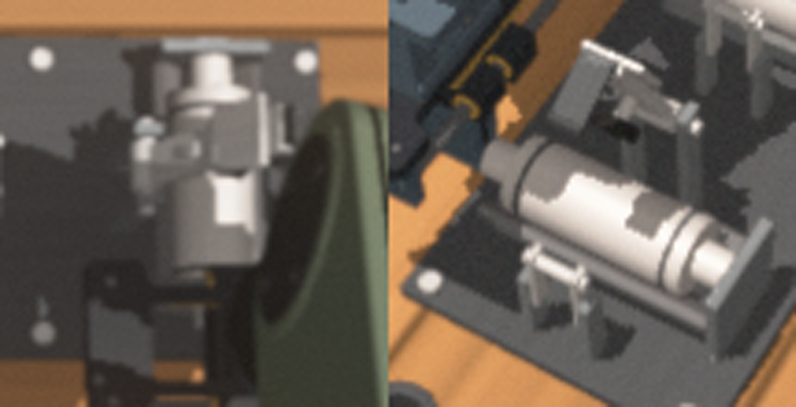

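The filter is home. Its far stub touches the stop plate in both views, the push stalled at x=540.7 with the force rising to 15 N, and the near tip is at 558. I'll back off, rise, and measure the clamp angle.

```bash
python3 -m pendant '[{"xyz":[0,-0.005,0],"roll":0,"jaw":1},{"xyz":[0,-0.03,0],"roll":0,"jaw":1},{"xyz":[0,-0.05,0],"roll":0,"jaw":1},{"xyz":[0,-0.05,-0.06],"roll":0,"jaw":1},{"xyz":[0,-0.05,-0.12],"roll":0,"jaw":1},{"xyz":[0,-0.05,-0.17],"roll":0,"jaw":1},{"xyz":[0,-0.05,-0.21],"roll":0,"jaw":1},{"xyz":[0,-0.05,-0.21],"roll":0,"jaw":1}]'
python3 - <<'E'
from h import *
np.set_printoptions(precision=1,suppress=True)
o=np.zeros((400,2*400,3),np.uint8)
for i,t in enumerate(('top0','scene0')):
    w=cloud(t); im=np.load(f'pics/{t}.npz')['im']
    m=(w[...,2]>76)&(w[...,2]<210)&(w[...,0]>600)&(w[...,0]<680)&(w[...,1]<-60)&(w[...,1]>-200)
    q=w[m]; c=im[m]
    for p,k in zip(q,c):
        u=int((p[1]+200)*2.7)+i*400; v=int(390-(p[2]-70)*2.7)
        if i*400<=u<400*(i+1): cv2.circle(o,(u,v),2,tuple(int(min(255,a*1.5+40)) for a in k),-1)
    for z in range(80,210,10):
        s=q[(q[:,2]>=z)&(q[:,2]<z+10)]
        if len(s): print(t,z,len(s),'y',s[:,1].min(),np.median(s[:,1]),s[:,1].max(),'x',s[:,0].min(),s[:,0].max())
cv2.imwrite('pics/prof.png',o)
E
```

```text
time_s: 10.25
ee_pos: [500.0, -127.2, 256.6]
ee_rot: [179.5, 0.1, 90.0]
force: [1.1, -0.1, -0.2]
gripper_width: 0.1
top0 80 41 y -186.58411777921827 -179.1036564407275 -75.46550930209776 x 617.650173675609 658.9976797201298
top0 90 98 y -89.03932558731552 -79.61035447718845 -75.3148744513266 x 613.8139607039186 662.8479663361019
top0 100 98 y -91.28608079949825 -84.30849235574986 -75.5069103531942 x 618.1978794252435 658.9843482520888
top0 110 47 y -96.63823268042691 -90.45230106098299 -87.85990555695895 x 627.3256352283689 649.4305278814696
top0 120 55 y -126.60799998025499 -95.99002985678732 -91.69120146392214 x 627.0683488660942 649.2962318610925
top0 130 57 y -124.20531026653549 -100.55294687756825 -94.68748299954743 x 627.455899031835 648.9577803588614
top0 140 24 y -105.41403380942813 -104.36462641605088 -101.75258155269458 x 622.3468534369852 649.4327521859483
top0 150 75 y -110.05387151595565 -106.5299774947967 -104.16453436322479 x 621.6509879505993 654.9384296596697
top0 160 84 y -115.99443001829664 -111.55691569940986 -107.34435078811813 x 621.6413111436846 655.44140578509
[... 977 characters left out ...]
4997084 650.9105287382536
scene0 140 13 y -114.5798964035938 -110.88098586156173 -104.09953062355817 x 632.8792435222506 655.092795941451
scene0 150 22 y -119.61128410988215 -113.4428511247254 -105.23297018672764 x 637.375574341505 656.9787582669585
scene0 160 18 y -141.31700581692246 -117.58673131820638 -108.57860017811089 x 643.1502119323607 657.3885463648819
scene0 170 149 y -163.1211215731293 -152.61613854609885 -115.0787617728542 x 623.5998616969348 656.638462473961
scene0 180 142 y -155.8078344750087 -138.9253293713211 -118.17741976317188 x 627.6967719255865 656.0735102335873
scene0 190 19 y -135.5887823208389 -130.68931639350404 -128.17027023531995 x 630.8221539373699 649.335657960081
```

View pics/prof.png

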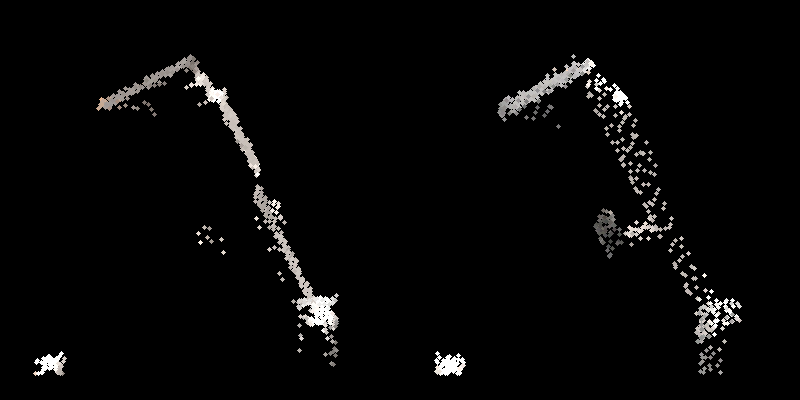

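Side profile: the hinge is at y≈-83, z≈92, the thumb plate's centre at y≈-111, z≈165, and θ≈1.12 rad, which matches the geometry given. Clamp x≈638.5. I'll go above the hinge side, lower the shut fingers beside the plate, then sweep along the arc.

```bash
python3 -m pendant '[{"xyz":[0.02,0.04,0],"roll":0,"jaw":1},{"xyz":[0.04,0.08,0],"roll":0,"jaw":1},{"xyz":[0.057,0.12,0],"roll":0,"jaw":1},{"xyz":[0.057,0.138,0],"roll":0,"jaw":1},{"xyz":[0.057,0.138,0.02],"roll":0,"jaw":1},{"xyz":[0.057,0.138,0.05],"roll":0,"jaw":1},{"xyz":[0.057,0.138,0.085],"roll":0,"jaw":1},{"xyz":[0.057,0.138,0.085],"roll":0,"jaw":1}]'
python3 -m pendant '[{"xyz":[-0.003,0,0],"roll":0,"jaw":1},{"xyz":[-0.006,0,0],"roll":0,"jaw":1},{"xyz":[-0.009,0,0],"roll":0,"jaw":1},{"xyz":[-0.012,0,0],"roll":0,"jaw":1},{"xyz":[-0.016,0,0],"roll":0,"jaw":1},{"xyz":[-0.020,0,0],"roll":0,"jaw":1},{"xyz":[-0.023,0,0],"roll":0,"jaw":1},{"xyz":[-0.025,0,0],"roll":0,"jaw":1}]'
```

```text
time_s: 11.25
ee_pos: [633.4, -69.4, 163.7]
ee_rot: [-179.5, -0.1, 90.0]
force: [0.4, 0.5, 0.5]
gripper_width: 0.3
time_s: 12.25
ee_pos: [635.7, -95.1, 167.9]
ee_rot: [-180.0, -0.0, 90.0]
force: [-0.2, -0.1, 0.2]
gripper_width: 0.4
```

```bash
python3 -m pendant '[{"xyz":[-0.006,0.002,0],"roll":0,"jaw":1},{"xyz":[-0.012,0.002,0.003],"roll":0,"jaw":1},{"xyz":[-0.018,0.002,0.006],"roll":0,"jaw":1},{"xyz":[-0.024,0.002,0.010],"roll":0,"jaw":1},{"xyz":[-0.029,0.002,0.014],"roll":0,"jaw":1},{"xyz":[-0.033,0.002,0.017],"roll":0,"jaw":1},{"xyz":[-0.036,0.002,0.020],"roll":0,"jaw":1},{"xyz":[-0.038,0.002,0.023],"roll":0,"jaw":1}]'
```

```text
time_s: 13.25
ee_pos: [637.7, -133.2, 144.8]
ee_rot: [-180.0, 0.0, 90.0]
force: [0.5, -0.2, 2.1]
gripper_width: 0.6
```

```bash
python3 -m pendant '[{"xyz":[-0.002,0,0.002],"roll":0,"jaw":1},{"xyz":[-0.004,0,0.004],"roll":0,"jaw":1},{"xyz":[-0.0055,0,0.0065],"roll":0,"jaw":1},{"xyz":[-0.007,0,0.009],"roll":0,"jaw":1},{"xyz":[-0.008,0,0.011],"roll":0,"jaw":1},{"xyz":[-0.0095,0,0.013],"roll":0,"jaw":1},{"xyz":[-0.0105,0,0.015],"roll":0,"jaw":1},{"xyz":[-0.0115,0,0.017],"roll":0,"jaw":1}]'
python3 - <<'E'
from h import *
grab('top','top2');grab('scene','scene2')
a=cv2.imread('pics/top2.png')[130:240,345:455];b=cv2.imread('pics/scene2.png')[205:315,235:345]
cv2.imwrite('pics/cc2.png',cv2.resize(np.hstack([a,b]),None,fx=3.6,fy=3.6,interpolation=cv2.INTER_CUBIC))
E
```

```text
time_s: 14.25
ee_pos: [637.7, -144.6, 127.9]
ee_rot: [180.0, 0.0, 90.0]
force: [-0.4, -0.8, 2.2]
gripper_width: 0.6
```

View pics/cc2.png

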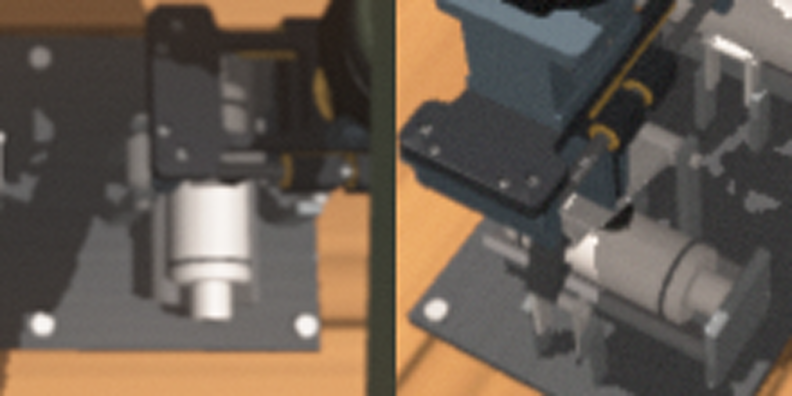

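The clamp is coming down under the fingertips with a spring force of about 2 N. The bar is visible at around (600,200) in the right half, and the filter is still at the stop. I'll continue in small steps.

```bash
python3 -m pendant '[{"xyz":[-0.0005,0,0.001],"roll":0,"jaw":1},{"xyz":[-0.001,0,0.002],"roll":0,"jaw":1},{"xyz":[-0.0015,0,0.003],"roll":0,"jaw":1},{"xyz":[-0.002,0,0.004],"roll":0,"jaw":1},{"xyz":[-0.0025,0,0.005],"roll":0,"jaw":1},{"xyz":[-0.003,0,0.006],"roll":0,"jaw":1},{"xyz":[-0.0035,0,0.007],"roll":0,"jaw":1},{"xyz":[-0.004,0,0.008],"roll":0,"jaw":1}]'
```

```text
time_s: 15.35
ee_pos: [637.7, -148.1, 119.8]
ee_rot: [-180.0, -0.0, 90.0]
force: [-1.0, 0.6, 1.6]
gripper_width: 0.6
```

```bash
python3 -m pendant '[{"xyz":[-0.0005,0,0.0005],"roll":0,"jaw":1},{"xyz":[-0.0005,0,0.001],"roll":0,"jaw":1},{"xyz":[-0.001,0,0.0015],"roll":0,"jaw":1},{"xyz":[-0.001,0,0.002],"roll":0,"jaw":1},{"xyz":[-0.001,0,0.0025],"roll":0,"jaw":1},{"xyz":[-0.0015,0,0.003],"roll":0,"jaw":1},{"xyz":[-0.0015,0,0.0035],"roll":0,"jaw":1},{"xyz":[-0.0015,0,0.004],"roll":0,"jaw":1}]'
```

```text
time_s: 16.35
ee_pos: [637.8, -150.1, 116.0]
ee_rot: [180.0, 0.0, 90.0]
force: [0.9, 0.9, 3.0]
gripper_width: 0.3
```

```bash
python3 -m pendant '[{"xyz":[0,0,0.0005],"roll":0,"jaw":1},{"xyz":[0,0,0.001],"roll":0,"jaw":1},{"xyz":[-0.0005,0,0.0015],"roll":0,"jaw":1},{"xyz":[-0.0005,0,0.002],"roll":0,"jaw":1},{"xyz":[-0.0005,0,0.0025],"roll":0,"jaw":1},{"xyz":[-0.001,0,0.003],"roll":0,"jaw":1},{"xyz":[-0.001,0,0.0035],"roll":0,"jaw":1},{"xyz":[-0.001,0,0.004],"roll":0,"jaw":1}]'
```

```text
time_s: 17.35
ee_pos: [637.8, -151.1, 111.9]
ee_rot: [180.0, 0.0, 90.0]
force: [0.5, -1.5, 2.6]
gripper_width: 0.3
```

```bash
python3 -m pendant '[{"xyz":[0,0,0.0005],"roll":0,"jaw":1},{"xyz":[0,0,0.001],"roll":0,"jaw":1},{"xyz":[0,0,0.0015],"roll":0,"jaw":1},{"xyz":[0,0,0.002],"roll":0,"jaw":1},{"xyz":[0,0,0.002],"roll":0,"jaw":1},{"xyz":[0,0,0.002],"roll":0,"jaw":1},{"xyz":[0,0,0.002],"roll":0,"jaw":1},{"xyz":[0,0,0.002],"roll":0,"jaw":1}]'
```

```text
time_s: 18.35
ee_pos: [637.8, -150.8, 109.9]
ee_rot: [180.0, -0.0, 90.0]
force: [0.2, -1.3, 3.0]
gripper_width: 0.4
```

```bash
python3 -m pendant '[{"xyz":[0,0,0.0005],"roll":0,"jaw":1},{"xyz":[0,0,0.001],"roll":0,"jaw":1},{"xyz":[0,0,0.0015],"roll":0,"jaw":1},{"xyz":[0,0,0.002],"roll":0,"jaw":1},{"xyz":[0,0,0.0025],"roll":0,"jaw":1},{"xyz":[0,0,0.003],"roll":0,"jaw":1},{"xyz":[0,0,0.003],"roll":0,"jaw":1},{"xyz":[0,0,0.003],"roll":0,"jaw":1}]'
```

```text
time_s: 19.35
ee_pos: [637.8, -151.0, 107.7]
ee_rot: [180.0, 0.0, 90.0]
force: [-0.8, -1.4, 7.0]
gripper_width: 0.4
```

```bash
python3 -m pendant '[{"xyz":[0,0,0.0005],"roll":0,"jaw":1},{"xyz":[0,0,0.001],"roll":0,"jaw":1},{"xyz":[0,0,0.0015],"roll":0,"jaw":1},{"xyz":[0,0,0.002],"roll":0,"jaw":1},{"xyz":[0,0,0.0025],"roll":0,"jaw":1},{"xyz":[0,0,0.0025],"roll":0,"jaw":1},{"xyz":[0,0,0.0025],"roll":0,"jaw":1},{"xyz":[0,0,0.0025],"roll":0,"jaw":1}]'
```

```text
time_s: 20.35
ee_pos: [637.8, -151.3, 106.0]
ee_rot: [179.9, 0.1, 90.0]
force: [-2.5, -2.0, 9.8]
gripper_width: 0.7
```

Force is rising at the nose. Continuing in 2 mm steps.

```bash
python3 -m pendant '[{"xyz":[0,0,0.0005],"roll":0,"jaw":1},{"xyz":[0,0,0.001],"roll":0,"jaw":1},{"xyz":[0,0,0.0015],"roll":0,"jaw":1},{"xyz":[0,0,0.002],"roll":0,"jaw":1},{"xyz":[0,0,0.002],"roll":0,"jaw":1},{"xyz":[0,0,0.002],"roll":0,"jaw":1},{"xyz":[0,0,0.002],"roll":0,"jaw":1},{"xyz":[0,0,0.002],"roll":0,"jaw":1}]'
```

```text
time_s: 21.35
ee_pos: [637.9, -151.6, 104.3]
ee_rot: [179.9, 0.1, 90.0]
force: [-2.0, -2.4, 10.5]
gripper_width: 0.9
```

```bash
python3 -m pendant '[{"xyz":[0,0,0.0005],"roll":0,"jaw":1},{"xyz":[0,0,0.001],"roll":0,"jaw":1},{"xyz":[0,0,0.0015],"roll":0,"jaw":1},{"xyz":[0,0,0.0015],"roll":0,"jaw":1},{"xyz":[0,0,0.0015],"roll":0,"jaw":1},{"xyz":[0,0,0.0015],"roll":0,"jaw":1},{"xyz":[0,0,0.0015],"roll":0,"jaw":1},{"xyz":[0,0,0.0015],"roll":0,"jaw":1}]'
```

```text
time_s: 22.35
ee_pos: [637.8, -151.9, 102.4]
ee_rot: [179.9, 0.1, 90.0]
force: [-1.1, -3.9, 9.1]
gripper_width: 0.6
```

```bash
python3 -m pendant '[{"xyz":[0,0,0.0005],"roll":0,"jaw":1},{"xyz":[0,0,0.001],"roll":0,"jaw":1},{"xyz":[0,0,0.0015],"roll":0,"jaw":1},{"xyz":[0,0,0.002],"roll":0,"jaw":1},{"xyz":[0,0,0.002],"roll":0,"jaw":1},{"xyz":[0,0,0.002],"roll":0,"jaw":1},{"xyz":[0,0,0.002],"roll":0,"jaw":1},{"xyz":[0,0,0.002],"roll":0,"jaw":1}]'
```

```text
time_s: 23.35
ee_pos: [637.9, -152.1, 100.4]
ee_rot: [179.9, 0.1, 90.0]
force: [-2.7, -4.4, 8.7]
gripper_width: 0.7
```

```bash
python3 -m pendant '[{"xyz":[0,0,0.0005],"roll":0,"jaw":1},{"xyz":[0,0,0.001],"roll":0,"jaw":1},{"xyz":[0,0,0.0015],"roll":0,"jaw":1},{"xyz":[0,0,0.0015],"roll":0,"jaw":1},{"xyz":[0,0,0.0015],"roll":0,"jaw":1},{"xyz":[0,0,0.0015],"roll":0,"jaw":1},{"xyz":[0,0,0.0015],"roll":0,"jaw":1},{"xyz":[0,0,0.0015],"roll":0,"jaw":1}]'
```

```text
time_s: 24.35
ee_pos: [637.9, -151.6, 98.0]
ee_rot: [180.0, 0.1, 90.0]
force: [-0.6, -2.5, 5.5]
gripper_width: 0.5
```

The force eased from 8.7 to 5.5 N, which is probably the snap. A little further to be sure, then I'll rise.

```bash
python3 -m pendant '[{"xyz":[0,0,0.0005],"roll":0,"jaw":1},{"xyz":[0,0,0.001],"roll":0,"jaw":1},{"xyz":[0,0,0.0015],"roll":0,"jaw":1},{"xyz":[0,0,0.002],"roll":0,"jaw":1},{"xyz":[0,0,0.002],"roll":0,"jaw":1},{"xyz":[0,0,0.002],"roll":0,"jaw":1},{"xyz":[0,0,0.002],"roll":0,"jaw":1},{"xyz":[0,0,0.002],"roll":0,"jaw":1}]'
```

```text
time_s: 25.35
ee_pos: [637.9, -151.7, 96.2]
ee_rot: [179.9, 0.1, 90.0]
force: [-0.1, -4.1, 5.9]
gripper_width: 0.5
```

```bash
python3 -m pendant '[{"xyz":[0,0,-0.001],"roll":0,"jaw":1},{"xyz":[0,0,-0.002],"roll":0,"jaw":1},{"xyz":[0,0,-0.003],"roll":0,"jaw":1},{"xyz":[0,0,-0.004],"roll":0,"jaw":1},{"xyz":[0,0,-0.005],"roll":0,"jaw":1},{"xyz":[0,0,-0.006],"roll":0,"jaw":1},{"xyz":[0,0,-0.007],"roll":0,"jaw":1},{"xyz":[0,0,-0.008],"roll":0,"jaw":1}]'
```

```text
time_s: 26.35
ee_pos: [637.7, -150.8, 103.4]
ee_rot: [-180.0, -0.0, 90.0]
force: [-0.2, 0.6, -0.8]
gripper_width: 0.6
```

At z=103 there is no force, so the clamp stays down. I'll retreat and look.

```bash
python3 -m pendant '[{"xyz":[0,0,-0.03],"roll":0,"jaw":1},{"xyz":[0,0,-0.07],"roll":0,"jaw":1},{"xyz":[0,0,-0.12],"roll":0,"jaw":1},{"xyz":[0,-0.03,-0.15],"roll":0,"jaw":1},{"xyz":[0,-0.08,-0.17],"roll":0,"jaw":1},{"xyz":[0,-0.13,-0.17],"roll":0,"jaw":1},{"xyz":[0,-0.18,-0.17],"roll":0,"jaw":1},{"xyz":[0,-0.22,-0.17],"roll":0,"jaw":1}]'
python3 - <<'E'
from h import *
grab('top','top3');grab('scene','scene3')
for t in('top3','scene3'):
    w=cloud(t)
    p=w[(w[...,2]>38)&(w[...,2]<66)&(w[...,0]>530)&(w[...,0]<620)&(abs(w[...,1]+125)<14)]; print(t,len(p),p[:,0].min() if len(p) else 0)
    for n,c in (('b',-125),('a',52)):
        q=w[(w[...,2]>82)&(w[...,2]<200)&(w[...,0]>610)&(w[...,0]<670)&(abs(w[...,1]-c)<65)]; print(n,'clamp zmax',q[:,2].max() if len(q) else 0)
    q=w[(w[...,2]>60)&(w[...,0]>500)&(w[...,0]<625)&(abs(w[...,1]-52)<20)&(w[...,2]<80)]; print('pipe xmin',q[:,0].min() if len(q) else 0)
a=cv2.imread('pics/top3.png')[130:240,345:455];b=cv2.imread('pics/scene3.png')[205:315,235:345]
cv2.imwrite('pics/cc3.png',cv2.resize(np.hstack([a,b]),None,fx=3.6,fy=3.6,interpolation=cv2.INTER_CUBIC))
E
```

```text
time_s: 27.35
ee_pos: [415.7, -150.5, 273.7]
ee_rot: [180.0, 0.0, 90.0]
force: [0.5, -1.0, -0.5]
gripper_width: 0.2
top3 161 558.0012397310265
b clamp zmax 105.61945642451246
a clamp zmax 192.1732934210246
pipe xmin 528.0284167127669
scene3 101 559.1395865431264
b clamp zmax 105.61417253699506
a clamp zmax 191.87461560448753
pipe xmin 527.8828276652706
```

View pics/cc3.png

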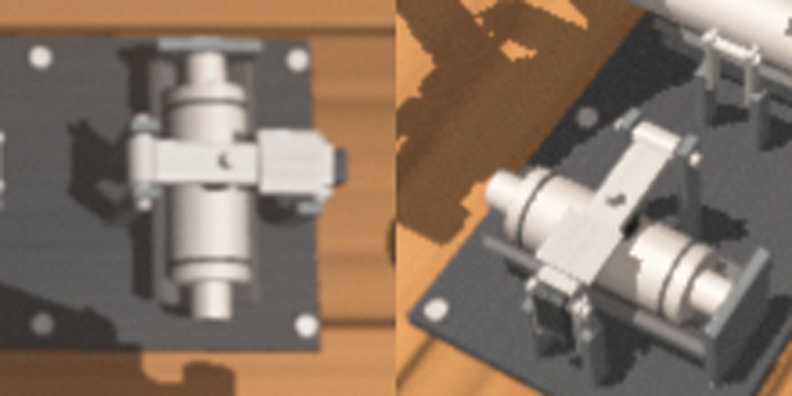

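Clamp b is level and stays shut with nothing touching it. The filter is at the stop, and clamp a and the pipe are unchanged. Handing in.

```bash
python3 -c "from h import *; print(env.job_done())"
```

```text
the job is handed in; nothing more can be done
None
```

The job is handed in at about 27.5 s of the 51 s allowed; it reported no verdict. The filter was in cradle b. I pushed it home, swung its clamp down and pressed until the hook snapped under the pin.

- **Filter home:** the push took about 6 N. It then stalled at the stop, and the force rose to 15 N. The near tip now sits at x ≈ 558–559 mm, and I expected 558. In both camera views the far stub touches the stop plate.
- **Clamp shut:** the press peaked at about 10.5 N in the readings taken at the end of each move, eased to about 5.5 N at the snap, and stayed well under 40 N. After I let go, the force fell to zero and the clamp stayed level. Nothing above cradle b is higher than about 106 mm, close to the 102 mm hinge fork.
- **Left alone:** clamp a is still up, with its top at about 192 mm as before. The pipe's near end is at x ≈ 528 mm; it first read 528–530 mm. I did not re-measure the regulator and coupling, but the arm stayed well clear of them.

No check failed or disagreed by more than about 2 mm.

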